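# Re-notch the sliding jaw of a quick-adjust vise

### The arm

A 6-joint arm with a two-finger parallel gripper is mounted at the origin on the work surface. World frame = base frame: x ahead of the robot, y to its left, z up, the work surface at z = 0. Lengths are in m, angles in rad, forces in N, time in s.
With the tool pointing down it reaches from about 0.35 to 0.95 m from the base axis. Payload 17.4 kg.
Tool frame: the origin (TCP) lies midway between the tips of the shut fingers; the grasp point (between the pads) lies 19 mm behind it; z points along the fingers, y is the line along which they close (so a half turn about z gives the same grasp; the last joint's range is limited). The gripper opens to 93 mm and grips with 3 to 60 N. Pads are 15 mm wide; open, the fingers measure 128 mm over their backs; the gripper's body (75 mm by 188 mm) begins 65 mm behind the grasp point.
Start: joints at [-1.314, 0.116, 1.442, -0, 1.584, -0.038], TCP at [0.196, -0.646, 0.219] pointing down, gripper open.
Joint ranges: [-2.83, 2.83], [-0.83, 2.19], [0.07, 2.5], [-1.14, 4.28], [0.01, 3], [-2.97, 2.97]. Speed limits (rad/s): [1.89, 1.89, 2.22, 3.14, 3.14, 3.14].

### API

Orientations are given as a unit quaternion [w, x, y, z].
In Python, from workcell import arm, viewer gives the robot as it stands.
- The arm moves only by the tool jog_arm, never from a script. Its argument "deltas" is a list of rows, each an object of numbers: "tx", "ty", "tz": the shift along the tool's x, y, z each as a share of 1 m, from -1 to 1; "wx", "wy", "wz": the turn, a rotation vector about the tool's x, y, z each as a share of pi rad, from -1 to 1; "hand": the gripper's target within -1 to 1 (fully open at 1, half-way at 0, shut at -1). In form: [{"tx": .., "ty": .., "tz": .., "wx": .., "wy": .., "wz": .., "hand": ..}, ...]. A call has exactly 8 rows; each row is the pose to reach, as a shift and turn from the pose commanded when the call began, along the tool's axes at that moment, turning the shorter way round; what a row does not reach only later rows make up. A row lasts 1/10 s, in which the tool goes at most 50 mm and 8.59 degrees, less where a joint would pass 70% of its speed; a pose out of reach is approached as far as the arm can. A call with a number of a shift or a turn outside -1 to 1 is refused whole. A call with a gripper value outside its range is refused whole. The fingers move at their own pace and stop on an object; "force" is the grip in N (left out, the last holds). Time passes only in rows, so rows that repeat a pose let the fingers close, or fill a call up. It gives the time, the measured TCP pose, the force, the opening and the grip force at its end, in the units of the state.
- arm.observe(): the state, without advancing time (a new reading comes with each control period).
- viewer.read_camera(name): name is "side" or "top" or "wrist"; returns (picture, depth): 384x512x3 uint8, red, green, blue; 384x512 float32, m along the optical axis (not along the pixel's ray), 0 where there is no reading.
- viewer.calibration(name): a dict with "fx", "fy", "cx", "cy" (pixels), "R" (3x3) and "t" (3): a world point X has camera coordinates R X + t. Camera axes: x right, y down, z forward; pixel columns grow to the right and rows downward; lengths in m; the calibration is good to about 2 mm. A picture is of the moment at which its call begins: read the wrist's pose just before it. calibration takes no time and is no camera call; for the wrist camera it gives the pose at the moment of the call.
- arm.hand_in(): hands the job in; it is judged then, once.
Trained networks look in the newest picture that a camera, given by its name, has taken for a name from the list of things; names that differ only in an ending like _2 or _b are one class to them, and where a whole thing is asked for, a point or a joint stands for the part that bears it (a point fixed in the world has none). Each returns a list of dicts, best first, with "p" (0 to 1); they miss things now and then, are a little off and sometimes report something else, mostly with a low value. They report only what shows in the picture. A call takes as long as a camera call.
- viewer.masks_of(camera, query): "region" (384x512 bool, what is visible of it) and "centre" ([column, row] in pixels, amid what is visible of it).
- viewer.spot_point(camera, query): "centre" ([column, row] in pixels: a listed point, or the origin of a listed thing).
The state is a dict: "time": time; "joint_positions": joint angles; "joint_vel": joint speeds; "tau": joint torques, N m; "ee_pos": TCP position; "ee_rot": TCP orientation; "force": force on the tool from outside, world axes, zero at the start; "moment": the same for the moment, N m; "opening": opening from 0.0 (shut) to 1.0 (fully open); "grip_force": force on a finger pad.
Only numpy, scipy, OpenCV 4.12 (cv2) and the standard library are available. Lean on these libraries where they do the work, as an engineer would, in place of code of your own. Each camera call takes 0.05 s, during which the arm holds its last target. There are 200 camera calls.

### The job

Close up the quick-adjust vise: squeeze the release paddle towards the upright grip plate on the sliding jaw, keep it squeezed while you slide the jaw towards the fixed jaw and past the first notch, then let go so that the tooth drops fully into the second notch. Feel for the notch and never force the tooth against the rack; leave the spacer, the wrench, the organiser and the rear light where they are.

Things in the scene. Friction and masses are not known exactly. Their poses are not given: they have to be found in the camera images.
- vise: The vise, fixed to the chest: grey steel bed 90 mm wide (its x), 320 mm long (its y), top 30 mm high. Origin: centre of the underside. Its +y points along the slide from sliding jaw to fixed jaw; the fixed jaw (90 mm high, face at y = +135 mm) and the screw with black knob (to y = +220 mm) are at the +y end. All heights given are above the chest top.
- jaw (a joint): Travel of the sliding jaw along the vise's +y in m (0 to 0.122). 2 N slides it when the tooth is lifted. At 0, grip lies at y = -91 mm in the vise's frame. Nominally (see rail) the long slot, where it starts, ends at 0.031 and the tooth is centred in the first, second, third notch at 0.056, 0.086, 0.116. Its jaw plate, 85 mm high, is 71 to 84 mm to +y of grip.
- paddle (a joint): Angle of the aluminium release paddle about a cross axis at its foot, rad: 0 = let go, tooth fully down; 0.21 = fully squeezed (stop). Tooth stands on a land at 0.125 and is clear of the rack above 0.14. A spring pushes the paddle away from the grip plate: 6 N at its head at 0, 9 N at 0.21. On a land it presses the tooth down with 12 N; dragging the jaw then takes 8 to 11 N.
- grip (a point): Midway between grip plate and paddle head, 108 mm high, moves with the jaw, axes as the vise. Upright steel grip plate: 30 mm wide (x), 10 thick, top at 128 mm, outer face 19 mm to -y. Paddle, on the +y side, ends in a cross bar 12 mm thick, 30 long, 108 mm high, outer side 19 mm to +y at rest. Over both: 38 mm at rest, 30 with the tooth on a land, 25 fully squeezed. Squeeze along y from above.
- tooth (a point): Centre of the lower edge of the tooth (6 mm wide in y, 14 mm in x), on the paddle's front arm 53 mm to +y of grip; at rest 35 mm above the chest, 5 mm below the top of the rack's lands (40 mm above the chest).
- rail: Flat steel strip on the bed, same frame as the vise, carrying the notched rack (18 mm wide). Towards +y: a long slot (tooth has 37 mm play), then three notches 8.5 mm wide (2.5 mm play), 30 mm apart, with plain lands between. The rack was screwed on by hand: the whole rack lies up to 10 mm either way along y from nominal, not shown by any reading. It withstands 40 N.
- spacer: Bystander: loose upright aluminium ring, 32 mm across, 30 mm high, standing on the bed just in front of the fixed jaw. Origin: centre of its underside.
- wrench: Bystander: loose chrome pedal wrench, 260 mm long, lying on the chest beside the vise.
- organiser: Bystander: yellow plastic parts organiser with a clip-on lid, 114 by 194 by 53 mm, beyond the vise. Origin: centre of its underside.
- rearlight: Bystander: white plastic rear light, 34 by 62 by 26 mm, lying on the robot's side of the vise. Origin: centre of its underside.

How it is judged:
By the outcome, as a careful person would: the job done as asked, in the order asked, and still so for the second after the job is handed in, with the robot touching nothing.
It also fails if it takes over 38 s, if anything falls off the work surface, if the arm or the gripper's body presses on something with over 40 N, if the wrist force passes 120 N, or if a joint passes its speed limit or range.

## Working session

There is one attempt and no reset: what is moved stays moved. The work goes in short steps, Python scripts to look and compute and a tool call to move; the robot and the scene stay as the last step left them, time stands still between calls to the robot, and variables do not carry over. Pictures are saved under pics/ and viewed, at most 10 in all, crops included, and the job is handed in when it is done.

Besides the shell and the picture viewer there is one more tool, called as name(argument=value, ...), one argument or row to a line, values as JSON. jog_arm: Moves the arm, as the interface text tells. Its arguments: {"type":"object","properties":{"deltas":{"type":"array","items":{"type":"object","properties":{"tx":{"type":"number"},"ty":{"type":"number"},"tz":{"type":"number"},"wx":{"type":"number"},"wy":{"type":"number"},"wz":{"type":"number"},"hand":{"type":"number"}}}},"force":{"type":"number"}},"required":["deltas"]}

```bash
mkdir -p pics; cat > h.py <<'E'
import numpy as np, cv2
from workcell import arm, viewer
def world(cam,u,v,d,c=None):
    c=c or viewer.calibration(cam)
    p=np.array([(u-c['cx'])/c['fx']*d,(v-c['cy'])/c['fy']*d,d]); return np.array(c['R']).T@(p-np.array(c['t']))
def ray_z(cam,u,v,z,c=None):
    c=c or viewer.calibration(cam); R=np.array(c['R']);t=np.array(c['t'])
    o=-R.T@t; r=R.T@np.array([(u-c['cx'])/c['fx'],(v-c['cy'])/c['fy'],1]); return o+r*(z-o[2])/r[2]
def proj(cam,X,c=None):
    c=c or viewer.calibration(cam); p=np.array(c['R'])@np.array(X)+np.array(c['t']); return [c['fx']*p[0]/p[2]+c['cx'],c['fy']*p[1]/p[2]+c['cy']]
def cloud(cam,depth):
    c=viewer.calibration(cam);v,u=np.mgrid[:384,:512];P=np.stack([(u-c['cx'])/c['fx']*depth,(v-c['cy'])/c['fy']*depth,depth],-1)
    return (P-np.array(c['t']))@np.array(c['R'])
E
python3 - <<'E'
from h import *
ims=[]
for n in('top','side'):
    im,d=viewer.read_camera(n); np.save(n+'.npy',d); ims.append(im); cv2.imwrite(n+'.png',im[:,:,::-1])
    for q in('vise','grip','tooth','spacer','organiser','wrench','rearlight'):
        r=viewer.spot_point(n,q)[:2]
        for k in r:
            u,v=k['centre'];iu,iv=int(round(min(max(u,0),511))),int(round(min(max(v,0),383)))
            print(n,q,round(k['p'],2),np.round([u,v]),np.round(world(n,u,v,d[iv,iu]),3))
cv2.imwrite('pics/a.png',cv2.resize(np.hstack(ims)[:,:,::-1],(800,300)))
print(arm.observe())
E
```

```text
top vise 0.61 [316. 200.] [ 0.59  -0.061  0.041]
top grip 0.65 [363. 191.] [ 0.606 -0.156  0.08 ]
top tooth 0.6 [330. 194.] [ 0.603 -0.092  0.048]
top spacer 0.44 [268. 195.] [0.602 0.044 0.033]
top organiser 0.94 [328. 103.] [ 0.805 -0.092  0.056]
top wrench 0.84 [321. 155.] [ 0.697 -0.08   0.007]
top rearlight 0.68 [296. 248.] [ 0.485 -0.018  0.025]
side vise 0.98 [296. 280.] [ 0.586 -0.085  0.032]
side vise 0.2 [335. 257.] [ 0.689 -0.086  0.008]
side grip 0.92 [329. 283.] [ 0.611 -0.136  0.078]
side tooth 0.8 [306. 280.] [ 0.594 -0.102  0.053]
side tooth 0.71 [299. 284.] [ 0.587 -0.093  0.029]
side spacer 0.68 [259. 232.] [0.587 0.032 0.046]
side organiser 0.82 [387. 235.] [ 0.781 -0.124  0.054]
side wrench 0.61 [337. 255.] [ 0.695 -0.085  0.008]
side rearlight 0.66 [230. 289.] [ 0.48  -0.024  0.021]
{'time': 0.8, 'joint_positions': array([-1.31379883e+00,  1.16002416e-01,  1.44156208e+00,  4.94752248e-06,
        1.58398730e+00, -3.77813963e-02]), 'joint_vel': array([ 0.00196792,  0.00028424,  0.00148336, -0.00100278, -0.00202481,
        0.00156487]), 'tau': array([-9.03529381e-04, -7.20961690e+01, -6.22738194e+01,  7.77153228e-02,
        1.81250816e-02,  3.18944466e-06]), 'ee_pos': array([ 0.19611754, -0.64590633,  0.21866807]), 'ee_rot': array([2.00350284e-05, 9.89157820e-01, 1.46856417e-01, 4.69331562e-06]), 'force': array([ 0.6673345 , -0.15437426, -0.2938513 ]), 'moment': array([-0.07345513,  0.00868235, -0.0006969 ]), 'grip_force': 0.0, 'opening': 1.0005031229551502}
```

View pics/a.png

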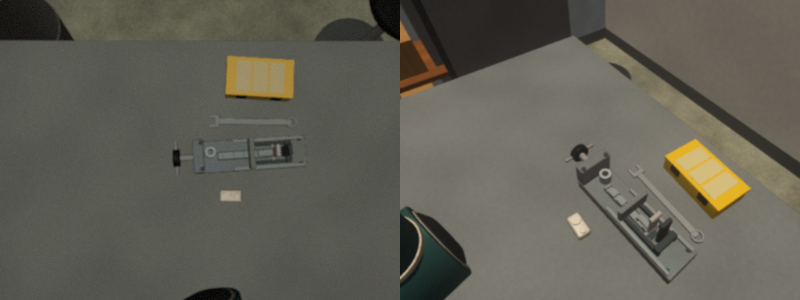

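The top view shows the vise with its knob to the left (pixel ~(240,195) of 512) and the paddle and grip at ~(365,191). Its +y is about world +y. The wrench is alongside at +x, and the rear light is at -x.

```bash
python3 - <<'E'
from h import *
for n in('top','side'):
    d=np.load(n+'.npy');P=cloud(n,d)
    m=(P[...,0]>.5)&(P[...,0]<.68)&(P[...,1]>-.26)&(P[...,1]<.2)&(P[...,2]>.02)&(P[...,2]<.14)&(d>0)
    Q=P[m]
    b=Q[(Q[:,2]<.04)]
    print(n,cv2.minAreaRect((b[:,:2]*1000).astype(np.float32)))
    for lo,hi in((.078,.1),(.1,.118),(.118,.135)):
        h=Q[(Q[:,2]>lo)&(Q[:,2]<hi)]
        for y0 in np.arange(-.26,.2,.01):
            k=h[(h[:,1]>=y0)&(h[:,1]<y0+.01)]
            if len(k)>3: print(lo,round(y0,2),len(k),np.round([k[:,0].min(),k[:,0].max(),k[:,1].mean(),k[:,2].mean()],3))
im=cv2.imread('top.png')[130:270,215:415];cv2.imwrite('pics/b.png',cv2.resize(im,(800,560),interpolation=cv2.INTER_CUBIC))
E
```

```text
top ((597.0552978515625, -76.02244567871094), (90.24978637695312, 316.8979187011719), 3.540759801864624)
0.078 -0.16 40 [ 0.588  0.616 -0.157  0.089]
0.078 -0.14 24 [ 0.588  0.612 -0.132  0.086]
0.078 -0.08 122 [ 0.555  0.637 -0.073  0.086]
0.078 -0.07 134 [ 0.555  0.637 -0.067  0.085]
0.078 0.05 8 [0.545 0.56  0.059 0.09 ]
0.078 0.06 191 [0.543 0.631 0.065 0.091]
0.078 0.07 214 [0.543 0.631 0.075 0.091]
0.078 0.08 194 [0.543 0.631 0.085 0.091]
0.078 0.09 8 [0.614 0.629 0.092 0.089]
0.078 0.12 42 [0.569 0.6   0.128 0.082]
0.078 0.13 66 [0.567 0.601 0.135 0.083]
0.078 0.14 42 [0.567 0.601 0.142 0.083]
0.1 -0.16 33 [ 0.588  0.616 -0.157  0.109]
0.1 -0.14 70 [ 0.586  0.615 -0.134  0.114]
0.1 -0.13 17 [ 0.589  0.615 -0.129  0.111]
0.118 -0.17 40 [ 0.588  0.616 -0.163  0.128]
0.118 -0.16 46 [ 0.588  0.616 -0.158  0.125]
side ((595.3910522460938, -54.337982177734375), (90.63333129882812, 361.7353515625), 3.5105249881744385)
0.078 -0.17 65 [ 0.587  0.614 -0.166  0.089]
0.078 -0.14 46 [ 0.587  0.614 -0.137  0.086]
0.078 -0.08 248 [ 0.555  0.638 -0.075  0.084]
0.078 -0.07 107 [ 0.557  0.637 -0.067  0.085]
0.078 0.05 91 [0.544 0.606 0.059 0.085]
0.078 0.06 259 [0.543 0.633 0.064 0.089]
0.078 0.07 190 [0.543 0.633 0.075 0.09 ]
0.078 0.08 137 [0.543 0.631 0.084 0.09 ]
0.078 0.12 45 [0.569 0.596 0.126 0.081]
0.078 0.13 58 [0.566 0.6   0.135 0.082]
0.078 0.14 15 [0.572 0.597 0.141 0.082]
0.1 -0.17 55 [ 0.587  0.614 -0.166  0.109]
0.1 -0.15 27 [ 0.586  0.616 -0.141  0.11 ]
0.1 -0.14 118 [ 0.586  0.616 -0.136  0.113]
0.1 -0.13 4 [ 0.593  0.614 -0.13   0.11 ]
0.118 -0.17 121 [ 0.588  0.617 -0.164  0.126]
0.118 -0.16 20 [ 0.589  0.615 -0.159  0.127]
```

View pics/b.png

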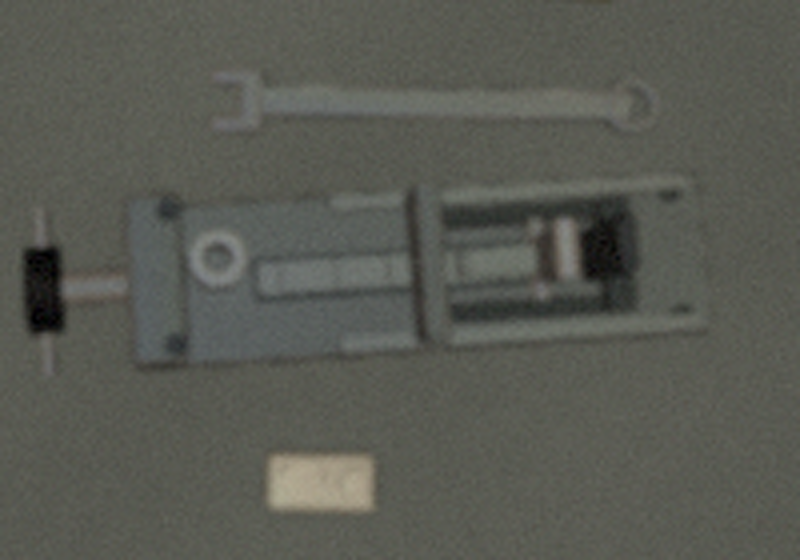

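jog_arm(
  deltas=[
    {"tx": 0.3, "ty": -0.2, "wz": 0.0742, "hand": 1},
    {"tx": 0.3, "ty": -0.2, "wz": 0.0742, "hand": 1},
    {"tx": 0.3, "ty": -0.2, "wz": 0.0742, "hand": 1},
    {"tx": 0.3, "ty": -0.2, "wz": 0.0742, "hand": 1},
    {"tx": 0.3, "ty": -0.2, "wz": 0.0742, "hand": 1},
    {"tx": 0.3, "ty": -0.2, "wz": 0.0742, "hand": 1},
    {"tx": 0.3, "ty": -0.2, "wz": 0.0742, "hand": 1},
    {"tx": 0.3, "ty": -0.2, "wz": 0.0742, "hand": 1},
  ],
)

```text
invalid input
```

jog_arm(
  deltas=[
    {"tx": 0.3, "ty": -0.2, "tz": 0, "wx": 0, "wy": 0, "wz": 0.0742, "hand": 1},
    {"tx": 0.3, "ty": -0.2, "tz": 0, "wx": 0, "wy": 0, "wz": 0.0742, "hand": 1},
    {"tx": 0.3, "ty": -0.2, "tz": 0, "wx": 0, "wy": 0, "wz": 0.0742, "hand": 1},
    {"tx": 0.3, "ty": -0.2, "tz": 0, "wx": 0, "wy": 0, "wz": 0.0742, "hand": 1},
    {"tx": 0.3, "ty": -0.2, "tz": 0, "wx": 0, "wy": 0, "wz": 0.0742, "hand": 1},
    {"tx": 0.3, "ty": -0.2, "tz": 0, "wx": 0, "wy": 0, "wz": 0.0742, "hand": 1},
    {"tx": 0.3, "ty": -0.2, "tz": 0, "wx": 0, "wy": 0, "wz": 0.0742, "hand": 1},
    {"tx": 0.3, "ty": -0.2, "tz": 0, "wx": 0, "wy": 0, "wz": 0.0742, "hand": 1},
  ],
  force=20,
)

```text
time: 1.6
ee_pos: [0.4273, -0.3641, 0.219]
ee_rot: [-0.0, 0.999, 0.033, 0.0]
force: [0.0, -0.3, -0.3]
opening: 1.0
grip_force: 0.0
```

```bash
python3 - <<'E'
from h import *
c=viewer.calibration('wrist');R=np.array(c['R']);s=arm.observe();print(-R.T@c['t']-s['ee_pos'],R.T[:,2],c['fx'],s['ee_rot'])
E
```

```text
[0.08116456 0.00433616 0.16622675] [-0.28652028 -0.01859665 -0.95789368] 285.9779673045021 [-1.06119240e-04  9.99470911e-01  3.25215400e-02  4.85571377e-04]
```

jog_arm(
  deltas=[
    {"tx": 0.186, "ty": -0.253, "tz": 0, "wx": 0, "wy": 0, "wz": 0, "hand": 1},
    {"tx": 0.186, "ty": -0.253, "tz": 0, "wx": 0, "wy": 0, "wz": 0, "hand": 1},
    {"tx": 0.186, "ty": -0.253, "tz": 0, "wx": 0, "wy": 0, "wz": 0, "hand": 1},
    {"tx": 0.186, "ty": -0.253, "tz": 0, "wx": 0, "wy": 0, "wz": 0, "hand": 1},
    {"tx": 0.186, "ty": -0.253, "tz": 0, "wx": 0, "wy": 0, "wz": 0, "hand": 1},
    {"tx": 0.186, "ty": -0.253, "tz": 0, "wx": 0, "wy": 0, "wz": 0, "hand": 1},
    {"tx": 0.186, "ty": -0.253, "tz": 0, "wx": 0, "wy": 0, "wz": 0, "hand": 1},
    {"tx": 0.186, "ty": -0.253, "tz": 0, "wx": 0, "wy": 0, "wz": 0, "hand": 1},
  ],
)

```text
time: 2.4
ee_pos: [0.5958, -0.1022, 0.2183]
ee_rot: [-0.0, 0.999, 0.032, -0.0]
force: [0.7, -1.2, -0.1]
opening: 0.997
grip_force: 0.0
```

```bash
python3 - <<'E'
from h import *
im,d=viewer.read_camera('wrist'); c=viewer.calibration('wrist')
np.savez('w1.npz',im=im,d=d,R=c['R'],t=c['t'])
cv2.imwrite('pics/c.png',cv2.resize(im[:,:,::-1],(800,600),interpolation=cv2.INTER_CUBIC))
for q in('grip','tooth'):
    for k in viewer.spot_point('wrist',q)[:2]: print(q,k, ray_z('wrist',*k['centre'],.108 if q=='grip' else .035))
print(arm.observe()['ee_pos'])
E
```

```text
grip {'centre': [303.7, 186.1], 'p': 0.96} [ 0.6052794  -0.15213024  0.108     ]
tooth {'centre': [252.8, 172.6], 'p': 0.85} [ 0.59984216 -0.1009932   0.035     ]
[ 0.59463901 -0.10465715  0.21865225]
```

View pics/c.png

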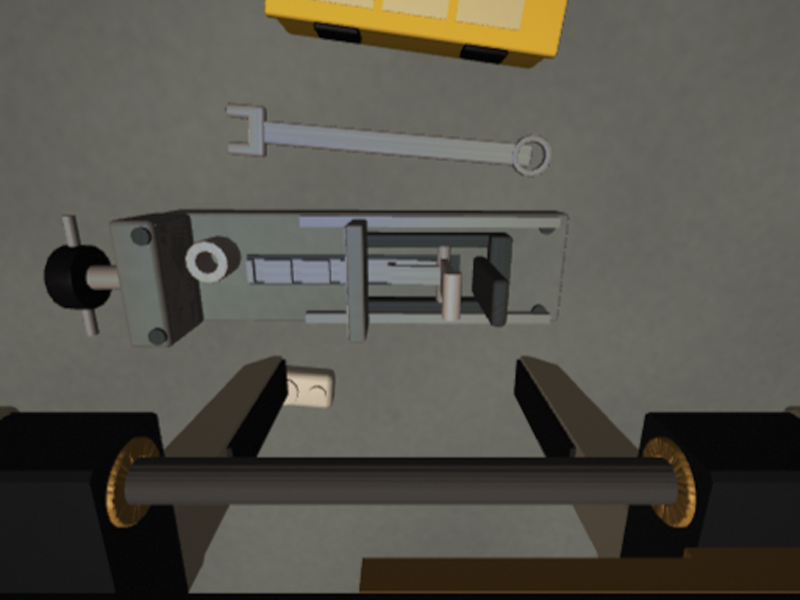

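The wrist picture shows the rack with three thin dark notch lines at (252, 291, 330; 270). The grip plate is at (490,290), the paddle bar at (452,295), and the jaw plate at (356,280).

```bash
python3 - <<'E'
from h import *
z=np.load('w1.npz');im,d=z['im'],z['d'];c=dict(viewer.calibration('wrist'));c['R'],c['t']=z['R'],z['t']
a=np.radians(3.54);o=np.array([.597,-.076]);ex=np.array([np.cos(a),np.sin(a)]);ey=np.array([-np.sin(a),np.cos(a)])
# rectified strip at z=.04: vise y 0..0.12, x -.02...02, 0.25mm
ys=np.arange(-.02,.12,.0002);xs=np.arange(-.03,.0301,.0002)
X=np.stack(np.broadcast_arrays(o[0]+ex[0]*xs[:,None]+ey[0]*ys,o[1]+ex[1]*xs[:,None]+ey[1]*ys,np.full((len(xs),len(ys)),.04)),-1)
p=X@np.array(c['R']).T+c['t'];u=(c['fx']*p[...,0]/p[...,2]+c['cx']).astype(np.float32);v=(c['fy']*p[...,1]/p[...,2]+c['cy']).astype(np.float32)
S=cv2.remap(im,u,v,cv2.INTER_CUBIC);cv2.imwrite('pics/d.png',S[:,:,::-1]);
g=cv2.cvtColor(S,cv2.COLOR_RGB2GRAY).astype(float)
pr=g[(abs(xs)<.004)].mean(0)
for i in range(0,len(ys),5): print(round(ys[i]*1e3),round(pr[i:i+5].mean()),end='; ')
P=(((np.stack([(np.mgrid[:384,:512][1]-c['cx'])/c['fx']*d,(np.mgrid[:384,:512][0]-c['cy'])/c['fy']*d,d],-1)-c['t'])@np.array(c['R'])))
loc=np.stack([(P[...,:2]-o)@ex,(P[...,:2]-o)@ey,P[...,2]],-1)
L=loc[(d>0)&(abs(loc[...,0])<.1)&(abs(loc[...,1])<.25)]
print()
r=L[(abs(L[:,0])<.006)&(L[:,1]>-.02)&(L[:,1]<.12)];o_=np.argsort(r[:,1]);r=r[o_]
print([(round(y*1e3),round(1e3*np.median(r[(r[:,1]>=y)&(r[:,1]<y+.002),2]))) for y in np.arange(0,.12,.002) if ((r[:,1]>=y)&(r[:,1]<y+.002)).any()])
for nm,m in(('plate top',(L[:,2]>.124)&(L[:,2]<.132)&(L[:,1]<-.03)&(abs(L[:,0])<.03)),('bar',(L[:,2]>.108)&(L[:,2]<.12)&(L[:,1]>-.072)&(L[:,1]<-.03)&(abs(L[:,0])<.03)),('jawpl',(L[:,2]>.083)&(L[:,2]<.088)&(L[:,1]>-.03)&(L[:,1]<.05)),('fixed top',(L[:,2]>.088)&(L[:,2]<.093)&(L[:,1]>.11)&(L[:,1]<.2)),('bed',(abs(L[:,2]-.03)<.003)&(abs(L[:,0])<.05))):
    k=L[m];print(nm,len(k),np.round(np.percentile(k,[2,50,98],axis=0)*1e3,1).tolist())
b=L[(abs(L[:,2]-.03)<.004)];print(cv2.minAreaRect((b[:,:2]*1000).astype(np.float32)))
E
```

```text
-20 138; -19 138; -18 137; -17 137; -16 137; -15 137; -14 137; -13 137; -12 137; -11 137; -10 137; -9 138; -8 137; -7 138; -6 138; -5 139; -4 141; -3 105; -2 55; -1 27; 0 28; 1 59; 2 89; 3 104; 4 108; 5 109; 6 109; 7 110; 8 110; 9 110; 10 110; 11 110; 12 108; 13 99; 14 109; 15 131; 16 139; 17 138; 18 140; 19 140; 20 138; 21 138; 22 138; 23 138; 24 138; 25 141; 26 129; 27 91; 28 107; 29 131; 30 139; 31 138; 32 138; 33 138; 34 139; 35 138; 36 138; 37 138; 38 138; 39 138; 40 139; 41 139; 42 139; 43 139; 44 139; 45 138; 46 138; 47 138; 48 138; 49 138; 50 137; 51 136; 52 136; 53 136; 54 137; 55 140; 56 112; 57 78; 58 90; 59 124; 60 138; 61 139; 62 138; 63 138; 64 138; 65 138; 66 138; 67 138; 68 138; 69 138; 70 138; 71 138; 72 138; 73 138; 74 138; 75 138; 76 138; 77 138; 78 138; 79 137; 80 136; 81 135; 82 135; 83 135; 84 137; 85 131; 86 90; 87 56; 88 88; 89 131; 90 139; 91 138; 92 133; 93 122; 94 113; 95 111; 96 111; 97 111; 98 111; 99 111; 100 110; 101 107; 102 101; 103 95; 104 87; 105 80; 106 75; 107 72; 108 71; 109 85; 110 108; 111 130; 112 140; 113 148; 114 155; 115 158; 116 154; 117 1
[... 401 characters left out ...]
, 40), (78, 40), (80, 35), (82, 34), (84, 34), (86, 34), (88, 40), (90, 40), (92, 40), (96, 30), (98, 30), (100, 32), (102, 40), (104, 55), (106, 59), (108, 60), (110, 60), (112, 59), (114, 60), (116, 57), (118, 59)]
plate top 318 [[-12.3, -92.3, 124.7], [1.9, -87.3, 127.7], [15.3, -83.1, 129.3]]
bar 364 [[-13.4, -66.4, 109.3], [1.7, -60.3, 113.3], [15.9, -55.1, 115.3]]
jawpl 860 [[-37.8, -2.8, 83.3], [4.4, 3.1, 85.1], [41.9, 9.5, 86.6]]
fixed top 1983 [[-39.7, 135.2, 88.2], [4.6, 149.3, 90.1], [44.3, 162.5, 92.5]]
bed 8006 [[-39.9, -156.6, 28.4], [10.7, 34.8, 30.3], [45.1, 132.2, 32.5]]
((1.4051704406738281, -2.6674346923828125), (89.54740905761719, 316.35137939453125), 0.03055921010673046)
```

View pics/d.png

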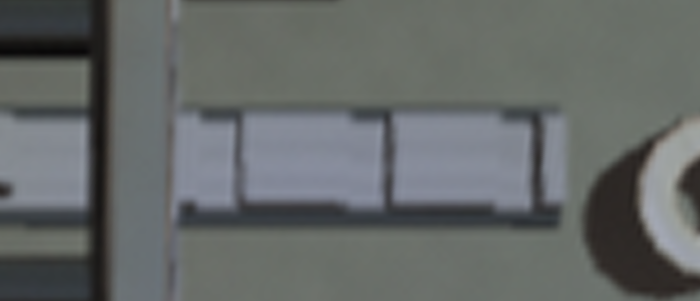

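Measured in the vise frame: tooth at about -21 mm, second notch centre at about +54 mm (rack offset about +6 mm). Going over the grip and down.

jog_arm(
  deltas=[
    {"tx": 0.006, "ty": 0.049, "tz": 0, "wx": 0, "wy": 0, "wz": 0, "hand": 1},
    {"tx": 0.006, "ty": 0.049, "tz": 0, "wx": 0, "wy": 0, "wz": 0, "hand": 1},
    {"tx": 0.006, "ty": 0.049, "tz": 0.04, "wx": 0, "wy": 0, "wz": 0, "hand": 1},
    {"tx": 0.006, "ty": 0.049, "tz": 0.07, "wx": 0, "wy": 0, "wz": 0, "hand": 1},
    {"tx": 0.006, "ty": 0.049, "tz": 0.08, "wx": 0, "wy": 0, "wz": 0, "hand": 1},
    {"tx": 0.006, "ty": 0.049, "tz": 0.08, "wx": 0, "wy": 0, "wz": 0, "hand": 1},
    {"tx": 0.006, "ty": 0.049, "tz": 0.08, "wx": 0, "wy": 0, "wz": 0, "hand": 1},
    {"tx": 0.006, "ty": 0.049, "tz": 0.08, "wx": 0, "wy": 0, "wz": 0, "hand": 1},
  ],
)

```text
time: 3.35
ee_pos: [0.6047, -0.1523, 0.1407]
ee_rot: [0.0, 1.0, 0.031, 0.001]
force: [0.3, -0.5, 1.0]
opening: 1.003
grip_force: 0.0
```

```bash
cat >> h.py <<'E'
A=np.radians(3.54);O=np.array([.597,-.076]);EX=np.array([np.cos(A),np.sin(A)]);EY=np.array([-np.sin(A),np.cos(A)])
def tcp():
    s=arm.observe();e=s['ee_pos'];d=e[:2]-O;f=s['force']
    return dict(t=round(s['time'],2),loc_mm=np.round([d@EX*1e3,d@EY*1e3,e[2]*1e3],1),open_mm=round(s['opening']*93,1),grip=round(s['grip_force'],1),f_loc=np.round([f[:2]@EX,f[:2]@EY,f[2]],1),yaw=round(2*np.degrees(np.arctan2(s['ee_rot'][2],s['ee_rot'][1])),2))
E
python3 - <<'E'
from h import *
print(tcp()); im,_=viewer.read_camera('wrist'); cv2.imwrite('pics/e.png',im[:,:,::-1])
for k in viewer.spot_point('wrist','grip')[:1]:
    p=ray_z('wrist',*k['centre'],.108)[:2]-O;print(k['p'],p@EX,p@EY)
E
```

```text
{'t': 3.35, 'loc_mm': array([  3. , -76.6, 140.7]), 'open_mm': 93.3, 'grip': 0.0, 'f_loc': array([ 0.3, -0.5,  1. ]), 'yaw': np.float64(3.52)}
0.94 0.0033583505667570033 -0.07216318031513026
```

View pics/e.png

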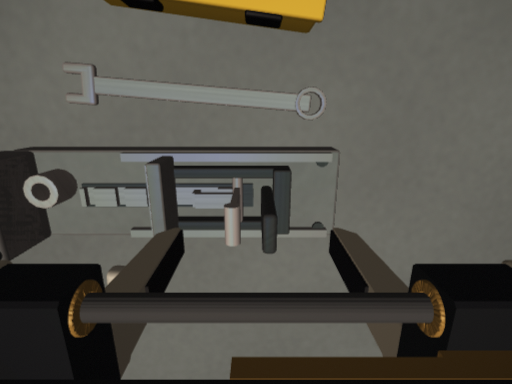

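The picture shows the paddle bar at (233,225) and the grip plate at (270,233), both between the open fingers with room either side. Next: descend and squeeze.

jog_arm(
  deltas=[
    {"tx": -0.001, "ty": 0, "tz": 0.025, "wx": 0, "wy": 0, "wz": 0, "hand": 1},
    {"tx": -0.001, "ty": 0, "tz": 0.048, "wx": 0, "wy": 0, "wz": 0, "hand": 1},
    {"tx": -0.001, "ty": 0, "tz": 0.048, "wx": 0, "wy": 0, "wz": 0, "hand": 1},
    {"tx": -0.001, "ty": 0, "tz": 0.048, "wx": 0, "wy": 0, "wz": 0, "hand": -1},
    {"tx": -0.001, "ty": 0, "tz": 0.048, "wx": 0, "wy": 0, "wz": 0, "hand": -1},
    {"tx": -0.001, "ty": 0, "tz": 0.048, "wx": 0, "wy": 0, "wz": 0, "hand": -1},
    {"tx": -0.001, "ty": 0, "tz": 0.048, "wx": 0, "wy": 0, "wz": 0, "hand": -1},
    {"tx": -0.001, "ty": 0, "tz": 0.048, "wx": 0, "wy": 0, "wz": 0, "hand": -1},
  ],
  force=20,
)

```text
time: 4.25
ee_pos: [0.6033, -0.152, 0.0912]
ee_rot: [0.0, 1.0, 0.031, 0.0]
force: [0.5, 0.4, 0.7]
opening: 0.619
grip_force: 0.0
```

```bash
python3 -c "
from h import *
print(tcp())"
```

```text
{'t': 4.25, 'loc_mm': array([  1.6, -76.2,  91.2]), 'open_mm': 57.6, 'grip': 0.0, 'f_loc': array([0.5, 0.4, 0.7]), 'yaw': np.float64(3.54)}
```

jog_arm(
  deltas=[
    {"tx": 0, "ty": 0, "tz": 0, "wx": 0, "wy": 0, "wz": 0, "hand": -1},
    {"tx": 0, "ty": 0, "tz": 0, "wx": 0, "wy": 0, "wz": 0, "hand": -1},
    {"tx": 0, "ty": 0, "tz": 0, "wx": 0, "wy": 0, "wz": 0, "hand": -1},
    {"tx": 0, "ty": 0, "tz": 0, "wx": 0, "wy": 0, "wz": 0, "hand": -1},
    {"tx": 0, "ty": 0, "tz": 0, "wx": 0, "wy": 0, "wz": 0, "hand": -1},
    {"tx": 0, "ty": 0, "tz": 0, "wx": 0, "wy": 0, "wz": 0, "hand": -1},
    {"tx": 0, "ty": 0, "tz": 0, "wx": 0, "wy": 0, "wz": 0, "hand": -1},
    {"tx": 0, "ty": 0, "tz": 0, "wx": 0, "wy": 0, "wz": 0, "hand": -1},
  ],
)

```text
time: 5.05
ee_pos: [0.6032, -0.152, 0.0907]
ee_rot: [0.0, 1.0, 0.031, 0.0]
force: [0.5, -2.5, 1.0]
opening: 0.262
grip_force: 19.7
```

```bash
python3 -c "
from h import *
print(tcp())"
```

```text
{'t': 5.05, 'loc_mm': array([  1.5, -76.3,  90.7]), 'open_mm': 24.3, 'grip': 19.7, 'f_loc': array([ 0.3, -2.6,  1. ]), 'yaw': np.float64(3.53)}
```

Squeezed to the stop (24 mm). Sliding 72 mm towards the fixed jaw.

jog_arm(
  deltas=[
    {"tx": 0, "ty": -0.01, "tz": 0, "wx": 0, "wy": 0, "wz": 0, "hand": -1},
    {"tx": 0, "ty": -0.024, "tz": 0, "wx": 0, "wy": 0, "wz": 0, "hand": -1},
    {"tx": 0, "ty": -0.038, "tz": 0, "wx": 0, "wy": 0, "wz": 0, "hand": -1},
    {"tx": 0, "ty": -0.052, "tz": 0, "wx": 0, "wy": 0, "wz": 0, "hand": -1},
    {"tx": 0, "ty": -0.064, "tz": 0, "wx": 0, "wy": 0, "wz": 0, "hand": -1},
    {"tx": 0, "ty": -0.072, "tz": 0, "wx": 0, "wy": 0, "wz": 0, "hand": -1},
    {"tx": 0, "ty": -0.072, "tz": 0, "wx": 0, "wy": 0, "wz": 0, "hand": -1},
    {"tx": 0, "ty": -0.072, "tz": 0, "wx": 0, "wy": 0, "wz": 0, "hand": -1},
  ],
)

```text
time: 5.85
ee_pos: [0.5987, -0.0797, 0.0907]
ee_rot: [-0.0, 1.0, 0.031, 0.0]
force: [1.9, 1.8, 2.7]
opening: 0.259
grip_force: 19.7
```

```bash
python3 - <<'E'
from h import *
print(tcp())
for n in('top','side'):
    im,d=viewer.read_camera(n);P=cloud(n,d);x=(P[...,:2]-O)@EX;y=(P[...,:2]-O)@EY;z=P[...,2]
    m=(d>0)&(z>.083)&(z<.088)&(abs(x)<.042)&(y>.05)&(y<.12);print(n,m.sum(),np.percentile(y[m],[2,50,98]) if m.any() else 0)
    m=(d>0)&(z>.088)&(z<.092)&(abs(x)<.042)&(y>.125)&(y<.17);print(' fixed',np.percentile(y[m],[2,50,98]))
E
```

```text
{'t': 5.85, 'loc_mm': array([ 1.5, -3.8, 90.7]), 'open_mm': 24.1, 'grip': 19.7, 'f_loc': array([2. , 1.7, 2.7]), 'yaw': np.float64(3.57)}
top 158 [0.07466397 0.08209581 0.08655267]
 fixed [0.13748557 0.15233779 0.16571441]
side 152 [0.07223728 0.07838734 0.08456399]Traceback (most recent call last):
  File "<stdin>", line 6, in <module>
    return _quantile_unchecked(
        a, q, axis, out, overwrite_input, method, keepdims, weights)
    return _ureduce(a,
                    func=_quantile_ureduce_func,
    ...<5 lines>...
                    overwrite_input=overwrite_input,
                    method=method)
    r = func(a, **kwargs)
    result = _quantile(arr,
                       quantiles=q,
    ...<2 lines>...
                       out=out,
                       weights=wgt)
    slices_having_nans = np.isnan(arr[-1, ...])
                                  ~~~^^^^^^^^^
IndexError: index -1 is out of bounds for axis 0 with size 0
```

jog_arm(
  deltas=[
    {"tx": 0, "ty": 0, "tz": 0, "wx": 0, "wy": 0, "wz": 0, "hand": -0.38},
    {"tx": 0, "ty": 0, "tz": 0, "wx": 0, "wy": 0, "wz": 0, "hand": -0.34},
    {"tx": 0, "ty": 0, "tz": 0, "wx": 0, "wy": 0, "wz": 0, "hand": -0.3},
    {"tx": 0, "ty": 0, "tz": 0, "wx": 0, "wy": 0, "wz": 0, "hand": -0.28},
    {"tx": 0, "ty": 0, "tz": 0, "wx": 0, "wy": 0, "wz": 0, "hand": -0.28},
    {"tx": 0, "ty": 0, "tz": 0, "wx": 0, "wy": 0, "wz": 0, "hand": -0.28},
    {"tx": 0, "ty": 0, "tz": 0, "wx": 0, "wy": 0, "wz": 0, "hand": -0.28},
    {"tx": 0, "ty": 0, "tz": 0, "wx": 0, "wy": 0, "wz": 0, "hand": -0.28},
  ],
)

```text
time: 6.75
ee_pos: [0.5986, -0.0801, 0.0906]
ee_rot: [0.0, 1.0, 0.031, -0.0]
force: [-0.4, -0.0, -0.9]
opening: 0.361
grip_force: 0.0
```

```bash
python3 - <<'E'
from h import *
print(tcp())
im,_=viewer.read_camera('wrist'); cv2.imwrite('pics/f.png',im[:,:,::-1])
E
```

```text
{'t': 6.75, 'loc_mm': array([ 1.4, -4.2, 90.6]), 'open_mm': 33.6, 'grip': 0.0, 'f_loc': array([-0.4, -0. , -0.9]), 'yaw': np.float64(3.53)}
```

View pics/f.png

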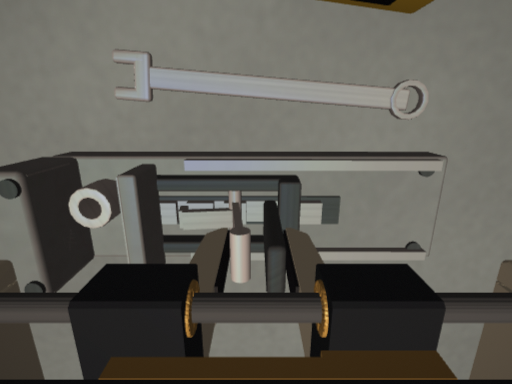

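```bash
python3 - <<'E'
from h import *
print(tcp())
for n in('top','side','wrist'):
    im,d=viewer.read_camera(n);P=cloud(n,d);x=(P[...,:2]-O)@EX;y=(P[...,:2]-O)@EY;z=P[...,2]
    for nm,m in(('jaw',(z>.083)&(z<.088)&(abs(x)<.042)&(y>.05)&(y<.12)),('fixed',(z>.087)&(z<.093)&(abs(x)<.042)&(y>.125)&(y<.17)),('plate',(z>.124)&(z<.131)&(abs(x)<.018)&(y>-.03)&(y<0))):
        m=m&(d>0)
        if m.sum()>9: print(n,nm,m.sum(),np.round(1e3*np.percentile(y[m],[2,50,98]),1))
E
```

```text
{'t': 6.8, 'loc_mm': array([ 1.4, -4.2, 90.6]), 'open_mm': 33.7, 'grip': 0.0, 'f_loc': array([ 0.2, -0.4, -0.9]), 'yaw': np.float64(3.54)}
top jaw 118 [72.4 79.8 83.4]
top fixed 474 [137.2 153.  166. ]
side jaw 156 [69.3 75.  81.7]
side plate 14 [-19.7 -16.5 -10.9]
wrist jaw 1643 [69.4 74.9 82. ]
wrist fixed 3541 [135.8 143.9 158.4]
wrist plate 1071 [-28.4 -16.1 -10.7]
```

The jaw came back about 3 mm on release, so the tooth stands on the land just before the second notch. Pushing gently forwards to feel for it.

jog_arm(
  deltas=[
    {"tx": 0, "ty": -0.0003, "tz": 0, "wx": 0, "wy": 0, "wz": 0, "hand": -0.28},
    {"tx": 0, "ty": -0.0006, "tz": 0, "wx": 0, "wy": 0, "wz": 0, "hand": -0.28},
    {"tx": 0, "ty": -0.001, "tz": 0, "wx": 0, "wy": 0, "wz": 0, "hand": -0.28},
    {"tx": 0, "ty": -0.0013, "tz": 0, "wx": 0, "wy": 0, "wz": 0, "hand": -0.28},
    {"tx": 0, "ty": -0.0016, "tz": 0, "wx": 0, "wy": 0, "wz": 0, "hand": -0.28},
    {"tx": 0, "ty": -0.002, "tz": 0, "wx": 0, "wy": 0, "wz": 0, "hand": -0.28},
    {"tx": 0, "ty": -0.002, "tz": 0, "wx": 0, "wy": 0, "wz": 0, "hand": -0.28},
    {"tx": 0, "ty": -0.002, "tz": 0, "wx": 0, "wy": 0, "wz": 0, "hand": -0.28},
  ],
)

```text
time: 7.75
ee_pos: [0.5986, -0.0783, 0.0906]
ee_rot: [0.0, 1.0, 0.031, 0.0]
force: [0.2, -3.8, 0.6]
opening: 0.363
grip_force: 1.9
```

```bash
python3 -c "
from h import *
print(tcp())"
```

```text
{'t': 7.75, 'loc_mm': array([ 1.4, -2.4, 90.6]), 'open_mm': 33.8, 'grip': 1.9, 'f_loc': array([ 0. , -3.8,  0.6]), 'yaw': np.float64(3.53)}
```

jog_arm(
  deltas=[
    {"tx": 0, "ty": -0.0003, "tz": 0, "wx": 0, "wy": 0, "wz": 0, "hand": -0.28},
    {"tx": 0, "ty": -0.0006, "tz": 0, "wx": 0, "wy": 0, "wz": 0, "hand": -0.28},
    {"tx": 0, "ty": -0.0009, "tz": 0, "wx": 0, "wy": 0, "wz": 0, "hand": -0.28},
    {"tx": 0, "ty": -0.0012, "tz": 0, "wx": 0, "wy": 0, "wz": 0, "hand": -0.28},
    {"tx": 0, "ty": -0.0015, "tz": 0, "wx": 0, "wy": 0, "wz": 0, "hand": -0.28},
    {"tx": 0, "ty": -0.0015, "tz": 0, "wx": 0, "wy": 0, "wz": 0, "hand": -0.28},
    {"tx": 0, "ty": -0.0015, "tz": 0, "wx": 0, "wy": 0, "wz": 0, "hand": -0.28},
    {"tx": 0, "ty": -0.0015, "tz": 0, "wx": 0, "wy": 0, "wz": 0, "hand": -0.28},
  ],
)

```text
time: 8.55
ee_pos: [0.5984, -0.0764, 0.0906]
ee_rot: [-0.0, 1.0, 0.031, -0.0]
force: [-0.5, 1.2, -1.1]
opening: 0.364
grip_force: 6.5
```

```bash
python3 -c "
from h import *
print(tcp())"
```

```text
{'t': 8.55, 'loc_mm': array([ 1.4, -0.5, 90.6]), 'open_mm': 33.9, 'grip': 6.5, 'f_loc': array([-0.4,  1.3, -1.1]), 'yaw': np.float64(3.54)}
```

The paddle popped out against the finger (6.5 N on both pads), so the tooth has dropped at about 54.5 mm, in the second notch. Letting go fully.

jog_arm(
  deltas=[
    {"tx": 0, "ty": 0, "tz": 0, "wx": 0, "wy": 0, "wz": 0, "hand": -0.2},
    {"tx": 0, "ty": 0, "tz": 0, "wx": 0, "wy": 0, "wz": 0, "hand": -0.1},
    {"tx": 0, "ty": 0, "tz": 0, "wx": 0, "wy": 0, "wz": 0, "hand": 0.4},
    {"tx": 0, "ty": 0, "tz": 0, "wx": 0, "wy": 0, "wz": 0, "hand": 0.4},
    {"tx": 0, "ty": 0, "tz": 0, "wx": 0, "wy": 0, "wz": 0, "hand": 0.4},
    {"tx": 0, "ty": 0, "tz": 0, "wx": 0, "wy": 0, "wz": 0, "hand": 0.4},
    {"tx": 0, "ty": 0, "tz": -0.02, "wx": 0, "wy": 0, "wz": 0, "hand": 0.4},
    {"tx": 0, "ty": 0, "tz": -0.05, "wx": 0, "wy": 0, "wz": 0, "hand": 0.4},
  ],
)

```text
time: 9.35
ee_pos: [0.5976, -0.0766, 0.1395]
ee_rot: [-0.0, 1.0, 0.031, -0.002]
force: [-0.4, 0.7, 0.3]
opening: 0.699
grip_force: 0.0
```

jog_arm(
  deltas=[
    {"tx": 0, "ty": 0, "tz": -0.04, "wx": 0, "wy": 0, "wz": 0, "hand": 1},
    {"tx": 0, "ty": 0, "tz": -0.08, "wx": 0, "wy": 0, "wz": 0, "hand": 1},
    {"tx": 0, "ty": 0, "tz": -0.08, "wx": 0, "wy": 0, "wz": 0, "hand": 1},
    {"tx": 0, "ty": 0, "tz": -0.08, "wx": 0, "wy": 0, "wz": 0, "hand": 1},
    {"tx": 0, "ty": 0, "tz": -0.08, "wx": 0, "wy": 0, "wz": 0, "hand": 1},
    {"tx": 0, "ty": 0, "tz": -0.08, "wx": 0, "wy": 0, "wz": 0, "hand": 1},
    {"tx": 0, "ty": 0, "tz": -0.08, "wx": 0, "wy": 0, "wz": 0, "hand": 1},
    {"tx": 0, "ty": 0, "tz": -0.08, "wx": 0, "wy": 0, "wz": 0, "hand": 1},
  ],
)

```text
time: 10.15
ee_pos: [0.5983, -0.0766, 0.22]
ee_rot: [-0.0, 1.0, 0.031, -0.0]
force: [-0.2, -0.5, -0.1]
opening: 0.999
grip_force: 0.0
```

```bash
python3 - <<'E'
from h import *
print(tcp())
for n in('wrist',):
    im,d=viewer.read_camera(n);cv2.imwrite('pics/g.png',cv2.resize(im[:,:,::-1],(800,600)))
    P=cloud(n,d);x=(P[...,:2]-O)@EX;y=(P[...,:2]-O)@EY;z=P[...,2]
    for nm,m in(('jaw',(z>.083)&(z<.088)&(abs(x)<.042)&(y>.05)&(y<.12)),('fixed',(z>.087)&(z<.093)&(abs(x)<.042)&(y>.125)&(y<.17)),('plate',(z>.125)&(z<.131)&(abs(x)<.018)&(y>-.03)&(y<0)),('bar',(z>.108)&(z<.118)&(abs(x)<.018)&(y>0)&(y<.03))):
        m=m&(d>0)
        if m.sum()>9: print(n,nm,m.sum(),np.round(1e3*np.percentile(y[m],[2,50,98]),1))
E
```

```text
{'t': 10.15, 'loc_mm': array([  1.3,  -0.7, 220. ]), 'open_mm': 92.9, 'grip': 0.0, 'f_loc': array([-0.2, -0.5, -0.1]), 'yaw': np.float64(3.53)}
wrist jaw 832 [71.9 77.6 84.4]
wrist fixed 1907 [136.  150.  163.7]
wrist plate 300 [-17.6 -12.8  -8.1]
wrist bar 349 [ 8.6 13.6 19.6]
```

View pics/g.png

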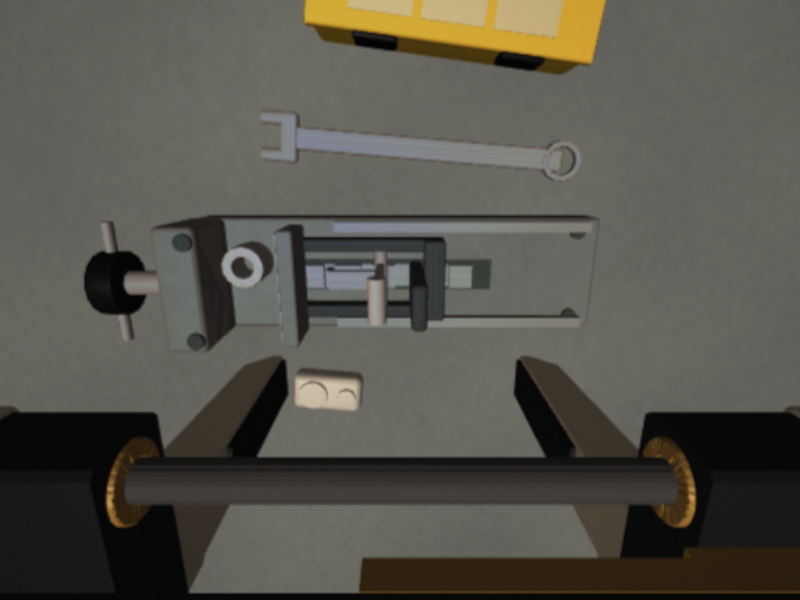

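The picture shows the jaw plate at (290,285), close in front of the untouched spacer (243,266). The paddle bar (377,300) and the grip plate (419,303) are 26.4 mm apart centre to centre, against 27.0 mm at rest at the start, so the tooth is fully down. The jaw position matches the second notch.

```bash
python3 -c "
from h import *
print(arm.hand_in())"
```

```text
the job is handed in; nothing more can be done
None
```

The job is handed in: the vise is closed up with the tooth fully down in the second notch, the paddle is let go, the gripper is clear, and I saw no sign that any of the bystanders moved.

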